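# Drop the stall's coin tin into the takings box

## Task

Bank the flat blue coin tin in the stall's takings box: slide it along the two-rail ledge up to the spring flap, push the flap down with one finger and, while that finger keeps it open, push the tin over the ledge's edge with the other finger so that it drops in. Never slide the tin onto the closed flap, and only push it: do not lift or carry it. At the end the flap has closed by itself over the tin, and the pot, vase and jewel box beside the box are undisturbed.

Things in the scene. Friction and masses are not known exactly. Their poses are not given: they have to be found in the camera images.
- takings_box: Fixed wooden drop box with clear side panels, 124 mm wide (its y). Origin on the table under the inner edge of its loading ledge, mid-width; x points level from the ledge over the edge to the flap's hinge; yaw varies. Beyond x = 0 its top is open, 114 mm wide (side walls to z = 150 mm, trim to 156), covered only by the flap. Back wall x = 135 to 143 mm, 163 mm high, hinge posts to 177. Inner floor z = 10 mm.
- ledge_edge (a point): Mid-width at the ledge's inner edge (box x = 0), level with the rails' tops (z = 150 mm): the tin drops over here. Axes as the box's.
- ledge_slot (a point): Middle of the open slot between the ledge's two wooden rails (box x = -55, y = 0, z = 150 mm). Rails: x = -110 to 0, |y| = 19 to 55 mm, 8 mm thick, tops z = 150 mm; lips 8 mm higher at |y| = 55 to 60. Slot 38 mm wide, open at the rear end and below; the box's 8 mm front wall is notched as wide down to z = 95 mm, so a finger reaching down behind the tin can push it right to x = 0 and beyond.
- flap (a joint): Steel flap 127 mm long, 106 wide, 4 thick, hinged at its far edge. 0 = shut; pushed down from above, its front edge swings down into the box (positive rad, to 1.3). A spring shuts it: 0.2 N m, 0.3 at 1 rad (about 8 N at 35 mm from the hinge). The tin falls past it at about 0.6 rad, which a fingertip 20 mm below the rails' tops and 35 mm from the hinge gives.
- flap_hinge (a point): Middle of the flap's hinge axis: box x = 130, y = 0, z = 165 mm; the axis runs along the box's y.
- flap_front (a point): Middle of the shut flap's front edge, on its top: box x = 4 mm, z = 148 mm (2 mm below the rails' tops); from here it slopes gently up to the hinge. Moves with the flap.
- tin_center (a point): Centre of the loose flat coin tin (blue, brass band), 0.1 kg: 30 mm along its x (the direction in which it is pushed), 74 mm along its y (across both rails), 20 mm high. It starts lying on the rails, its x roughly along the box's x, its front 15 to 60 mm short of the edge; centre 160 mm above the table.
- pot: Loose bronze lidded pot, 76 mm wide, 86 mm high, bystander on the table. Origin under its centre.
- vase: Loose blue vase, 60 mm wide, 100 mm high, bystander on the table. Origin under its centre.
- jewel_box: Loose dark red jewel box, 60 x 80 x 34 mm, bystander on the table. Origin under its centre.
- coin_tin: The same coin tin; origin under its centre, 10 mm below tin_center.
Not all that is in view belongs to the job. Leave any green or red look-alike of the coin_tin alone.

How it is judged:
On the way, in this order (a step that is already met when the one before it is completed fails the run):
1. a finger pushes the flap open while the tin still lies on the ledge (value of joint flap above 0.25 rad and contact force between the fingers and flap above 0.3 N and x of tin_center in the frame of takings_box below 0 m and z of tin_center in the frame of takings_box above 0.15 m), for 0.1 s.
2. the tin has dropped past the flap into the box (x of tin_center in the frame of takings_box between 0 and 0.135 m and y of tin_center in the frame of takings_box between -0.055 and 0.055 m and z of tin_center in the frame of takings_box below 0.1 m), for 0.1 s.
At the end, for the whole second after the job is handed in: The tin's centre lies at rest inside the box (between its walls, less than 100 mm above the table), the flap is shut (under 0.06 rad), and pot, vase and jewel box stand upright within 30 mm of where they were (all of step 2 and value of joint flap below 0.06 rad and linear speed of coin_tin below 0.02 m/s and distance of each of pot, vase, jewel_box from where it was at the start of the episode below 0.03 m and angle between each of pot, vase, jewel_box's own z axis and vertical below 0.2 rad); the robot touches nothing.
It fails at once if the tin is lifted (its centre more than 15 mm above where it lies on the rails) (z of tin_center in the frame of takings_box above 0.175 m).
It fails at once if the tin is pushed onto the closed flap (contact force between coin_tin and flap above 0.2 N and value of joint flap below 0.12 rad).
It fails at once if the pot is knocked about (distance of pot from where it was at the start of the episode above 0.03 m or angle between pot's own z axis and vertical above 0.4 rad).
It fails at once if the vase is knocked about (distance of vase from where it was at the start of the episode above 0.03 m or angle between vase's own z axis and vertical above 0.4 rad).
It fails at once if the jewel_box is knocked about (distance of jewel_box from where it was at the start of the episode above 0.03 m or angle between jewel_box's own z axis and vertical above 0.4 rad).
It also fails if it takes over 43 s, if anything falls off the work surface, if the arm or the gripper's body presses on something with over 40 N, if the wrist force passes 120 N, or if a joint passes its speed limit or range.

## Robot

A 6-joint arm with a two-finger parallel gripper is mounted at the origin on the work surface. World frame = base frame: x ahead of the robot, y to its left, z up, the work surface at z = 0. Lengths are in m, angles in rad, forces in N, time in s.
With the tool pointing down it reaches from about 0.3 to 0.875 m from the base axis. Payload 6.4 kg.
Tool frame: the origin (TCP) lies at the very end of the fingers, on their centre line; the grasp point (between the pads) lies 19 mm behind it (bot.grip_depth is the distance from the TCP to the grasp point, in m); z points along the fingers, x is the direction in which the jaws open and shut, and the axes are right-handed (so a half turn about z gives the same grasp; the last joint's range is limited). The gripper opens to 85 mm and grips with 20 to 120 N. Pads are 22 mm wide; open, the fingers measure 114 mm over their backs; the gripper's body (76 mm by 85 mm) begins 54 mm behind the grasp point. The pads swing forward as they close: fully open they stand 13 mm farther back than shut.
Start: joints at [1.117, 0.181, 1.607, -0, 1.354, -0.206], TCP at [0.141, 0.557, 0.231] pointing down, gripper open.
Joint ranges: [-2.99, 2.99], [-0.89, 2.07], [0.3, 2.58], [-1.14, 4.28], [0, 2.63], [-3.12, 3.12]. Speed limits (rad/s): [2.57, 2.57, 3.01, 3.14, 3.14, 3.14].

## Interface

Orientations are given as a unit quaternion [w, x, y, z].
In Python, from station import bot gives the robot as it stands. The module is installed in compiled form; this text tells all that it offers.
- The arm moves only by the tool servo_tool, never from a script. Its arguments are lists of equal length, an entry for each row: "jaw": the opening, from 0 (shut) to 1 (fully open); "delta_pos": the shift along the tool's x, y, z normalised to -1 to 1, where 1 is 0.15 m, a list of three; "twist": the turn about the tool's z normalised to -1 to 1, where 1 is 360 degrees. In form: {"jaw": [jaw, ...], "delta_pos": [[x, y, z], ...], "twist": [twist, ...]}. A call has 1 to 8 rows; each row is the pose to reach, as a shift and turn from the pose commanded when the call began, along the tool's axes at that moment, turning the shorter way round; what a row does not reach only later rows make up. A row lasts 1/8 s, in which the tool goes at most 62.5 mm and 10.7 degrees, less where a joint would pass 70% of its speed; a pose out of reach is approached as far as the arm can. A call with a number of a shift or a turn outside -1 to 1 is refused whole. A call with a gripper value outside its range is refused whole. The fingers move at their own pace and stop on an object; "newtons" is the grip in N (left out, the last holds). Time passes only in rows, so rows that repeat a pose let the fingers close. It gives the time, the measured TCP pose, the force and the opening at its end, in the units of the state.
- bot.sense(): the state, without advancing time (a new reading comes with each control period).
- bot.snapshot(name): name is "scene" or "top" or "wrist"; returns the picture (480x640x3 uint8, blue, green, red); there is no depth.
- bot.calibration(name): a dict with "K" (3x3 intrinsics, pixels), "rvec" (rotation vector, rad) and "tvec" (3), from world to camera coordinates, as OpenCV has them; the wrist camera has in their place "tool_from_camera" (4x4, takes a point from camera to tool coordinates, whose origin is the TCP and whose axes are the tool frame's). Camera axes: x right, y down, z forward; pixel columns grow to the right and rows downward; lengths in m; the calibration is good to about 2 mm. The wrist camera is an equidistant fisheye: a pixel r from the principal point sees the ray r / f radians off the axis. A picture is of the moment at which its call begins: read the wrist's pose just before it. calibration takes no time and is no camera call.
- bot.close_job(): hands the job in, once; it reports no verdict.
The state is a dict: "t": time; "joint_pos": joint angles; "qd": joint speeds; "joint_torque": joint torques, N m; "eef_pos": TCP position; "orientation": TCP orientation; "ft_force": force on the tool from outside, world axes, zero at the start; "ft_torque": the same for the moment, N m; "gripper_width": finger opening in m.
Only numpy, scipy, OpenCV 4.12 (cv2) and the standard library are available. Lean on these libraries where they do the work, as an engineer would, in place of code of your own. Each camera call takes 0.05 s, during which the arm holds its last target.

## Working session

There is one attempt and no reset: what is moved stays moved. The work goes in short steps, Python scripts to look and compute and a tool call to move; the robot and the scene stay as the last step left them, time stands still between calls to the robot, and variables do not carry over. Pictures are saved under pics/ and viewed, and the job is handed in when it is done.

Besides the shell and the picture viewer there is one more tool, called as a command line: name --pt "numbers of a row" for each row, then --argument value for the rest. servo_tool: Moves the arm, as the interface text tells. Its arguments: {"type":"object","properties":{"jaw":{"type":"array","items":{"type":"number"}},"delta_pos":{"type":"array","items":{"type":"array","items":{"type":"number","minimum":-1,"maximum":1}}},"twist":{"type":"array","items":{"type":"number","minimum":-1,"maximum":1}},"newtons":{"type":"number"}},"required":["jaw","delta_pos","twist"]}

```bash
mkdir -p pics; ls; python3 - <<'E'
from station import bot
import cv2
print(bot.sense())
for n in ("scene","top","wrist"):
    im=bot.snapshot(n); cv2.imwrite(f"pics/{n}0.png",im)
    print(n,bot.calibration(n))
print(bot.grip_depth)
E
```

```text
pics
{'t': 0.0, 'joint_pos': array([ 1.11669156e+00,  1.81525728e-01,  1.60799902e+00, -2.53843330e-06,
        1.35379161e+00, -2.06320036e-01]), 'qd': array([-0.00026961,  0.00243174, -0.00141848,  0.0006242 ,  0.00090265,
        0.00113322]), 'joint_torque': array([-8.89229723e-04, -4.44873869e+01, -3.51331115e+01, -3.15723782e-04,
        9.26148175e-03,  2.88216904e-05]), 'eef_pos': array([0.14077376, 0.55693988, 0.2303971 ]), 'orientation': array([ 3.80009548e-04,  7.89067645e-01,  6.14305713e-01, -7.73555420e-04]), 'ft_force': array([-0.33984364, -0.88858931,  0.32238212]), 'ft_torque': array([-0.04859058,  0.00272283,  0.08325034]), 'gripper_width': 0.08515092794036354}
scene {'K': array([[494.5754079 ,   0.        , 320.08575623],
       [  0.        , 494.5754079 , 241.75179   ],
       [  0.        ,   0.        ,   1.        ]]), 'rvec': array([ 1.27202715,  1.98966088, -1.09532896]), 'tvec': array([ 0.17590546, -0.171988  ,  1.40732947])}
top {'K': array([[455.28063165,   0.        , 312.37754686],
       [  0.        , 455.28063165, 228.66784016],
       [  0.        ,   0.        ,   1.        ]]), 'rvec': array([ 2.13765068, -2.08658269,  0.1916728 ]), 'tvec': array([0.02799813, 0.56712977, 0.7980517 ])}
wrist {'K': array([[371.64829954,   0.        , 314.11942579],
       [  0.        , 371.64829954, 235.84291164],
       [  0.        ,   0.        ,   1.        ]]), 'tool_from_camera': array([[ 9.99999764e-01,  5.41978622e-04,  4.22586708e-04,
        -9.44584837e-04],
       [-6.49376699e-04,  9.46465989e-01,  3.22802895e-01,
        -8.20846862e-02],
       [-2.25011678e-04, -3.22803093e-01,  9.46466118e-01,
        -1.41572638e-01],
       [ 0.00000000e+00,  0.00000000e+00,  0.00000000e+00,
         1.00000000e+00]])}
0.0187
```

View pics/scene0.png

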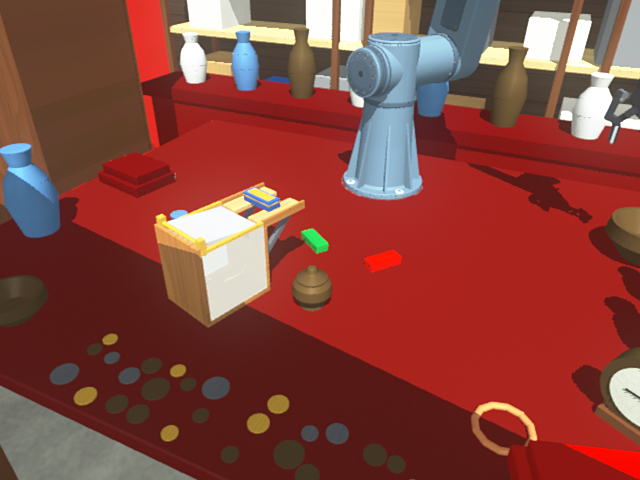

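View pics/top0.png

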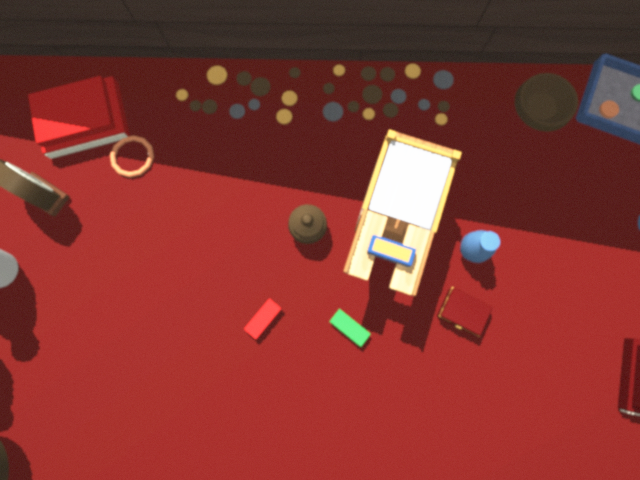

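View pics/wrist0.png

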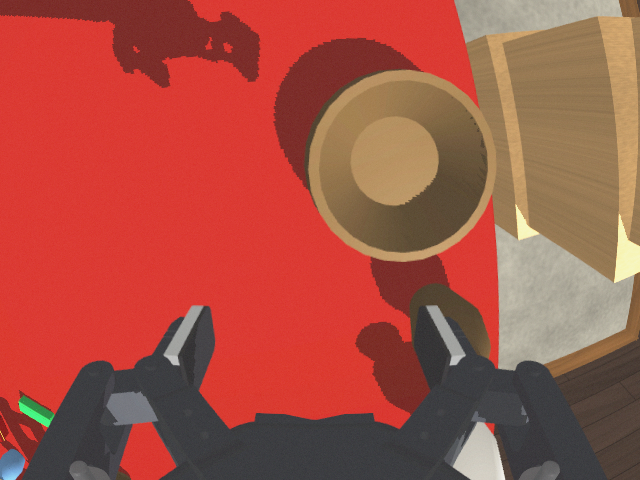

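The tin is the blue block with a brass band at top (392,251) and scene (262,199). The green block (350,328) and red block (263,320) are look-alikes on the table. I'll enlarge the tin to confirm, then measure it.

```bash
cat > h.py <<'E'
import numpy as np, cv2
from station import bot
from scipy.spatial.transform import Rotation as R
def RT(n):
    c=bot.calibration(n); return c["K"],R.from_rotvec(c["rvec"]).as_matrix(),c["tvec"]
def ray(n,uv):
    K,r,t=RT(n); d=cv2.undistortPoints(np.array([[uv]],float),K,None)[0,0]
    return -r.T@t, r.T@np.array([d[0],d[1],1])
def onz(n,uv,z):
    o,d=ray(n,uv); return o+d*(z-o[2])/d[2]
def proj(n,P):
    c=bot.calibration(n); return cv2.projectPoints(np.atleast_2d(P).astype(float),c["rvec"],c["tvec"],c["K"],None)[0][:,0]
def wpose(s):
    q=s["orientation"]; T=np.eye(4); T[:3,:3]=R.from_quat([q[1],q[2],q[3],q[0]]).as_matrix(); T[:3,3]=s["eef_pos"]
    return T@bot.calibration("wrist")["tool_from_camera"]
def wray(T,uv):
    K=bot.calibration("wrist")["K"]; p=np.array(uv,float)-K[:2,2]; r=np.hypot(*p); th=r/K[0,0]
    d=np.r_[p/r*np.sin(th),np.cos(th)]; return T[:3,3],T[:3,:3]@d
def wonz(T,uv,z):
    o,d=wray(T,uv); return o+d*(z-o[2])/d[2]
def wproj(T,P):
    K=bot.calibration("wrist")["K"]; c=(np.atleast_2d(P)-T[:3,3])@T[:3,:3]
    h=np.hypot(c[:,0],c[:,1]); th=np.arctan2(h,c[:,2]); return K[:2,2]+K[0,0]*(c[:,:2]/h[:,None])*th[:,None]
def tri(*rays):
    A=0;b=0
    for o,d in rays:
        d=d/np.linalg.norm(d); M=np.eye(3)-np.outer(d,d); A=A+M; b=b+M@o
    P=np.linalg.solve(A,b); return P,[np.linalg.norm((np.eye(3)-np.outer(d,d)/(d@d))@(P-o)) for o,d in rays]
E
python3 - <<'E'
from h import *
a=cv2.imread('pics/top0.png')[120:310,320:480]; b=cv2.imread('pics/scene0.png')[170:330,140:320]
cv2.imwrite('pics/c1.png',np.hstack([cv2.resize(a,(400,475),interpolation=2),cv2.resize(b,(400,356),interpolation=2)[:356] if 0 else cv2.copyMakeBorder(cv2.resize(b,(400,356),interpolation=2),0,119,0,0,0)]))
for uv in [(392,251),(410,140),(400,215)]: print(uv,onz('top',uv,.17))
E
```

```text
(392, 251) [ 0.51020682 -0.0885943   0.17      ]
(410, 140) [ 0.69928751 -0.12037402  0.17      ]
(400, 215) [ 0.56962162 -0.10207297  0.17      ]
```

View pics/c1.png

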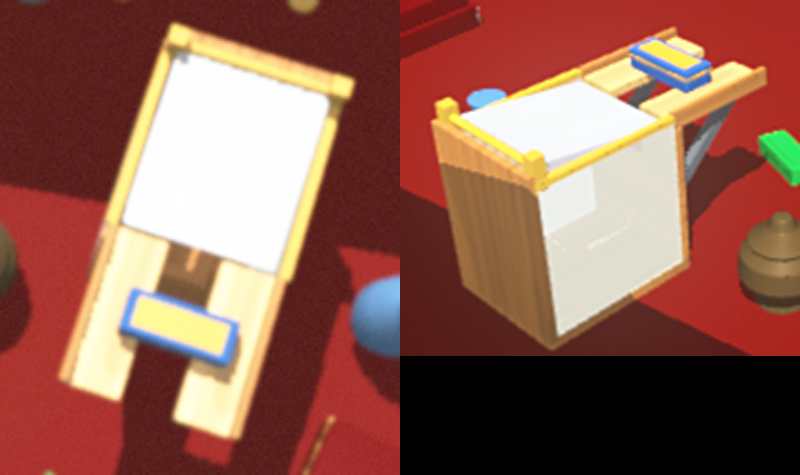

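Confirmed: in the crop the blue tin with the brass top lies on the rails, and the green and red blocks are on the table. Next I'll move the wrist camera over the box.

servo_tool --jaw '[1,1,1,1]' --pt "-0.25 0.25 -0.15" --pt "-0.5 0.5 -0.3" --pt "-0.75 0.75 -0.45" --pt "-1 1 -0.6" --twist '[0.03,0.06,0.09,0.11]'

```text
t: 0.65
eef_pos: [0.25, 0.3737, 0.3218]
orientation: [0.0, 0.951, 0.309, 0.0]
ft_force: [1.0, 0.4, 0.9]
gripper_width: 0.0851
```

```bash
cat >> h.py <<'E'
def delta(target,yaw=None):
    s=bot.sense(); q=s["orientation"]; M=R.from_quat([q[1],q[2],q[3],q[0]]).as_matrix()
    cy=np.arctan2(M[1,0],M[0,0]); d=M.T@(np.array(target)-s["eef_pos"])/.15
    tw=None if yaw is None else -((yaw-cy+np.pi)%(2*np.pi)-np.pi)/(2*np.pi)
    print("t",round(s["t"],2),"pos",s["eef_pos"].round(4),"yaw",np.degrees(cy).round(2),"tilt",M[2].round(3),"delta",d.round(3),"twist",tw,"F",s["ft_force"].round(2),"w",round(s["gripper_width"],4),"q6",s["joint_pos"][5].round(2))
E
python3 -c "
from h import *
delta([.55,-.1,.33],-.28)"
```

```text
t 0.65 pos [0.25   0.3737 0.3218] yaw 35.95 tilt [ 0.  0. -1.] delta [-0.235  3.731 -0.054] twist 0.14442861623219133 F [1.01 0.44 0.85] w 0.0851 q6 0.09
```

servo_tool --jaw '[1,1,1]' --pt "0 0.33 0" --pt "0 0.66 0" --pt "-0.05 1 0" --twist '[0.03,0.06,0.09]'

```text
t: 1.02
eef_pos: [0.3328, 0.2484, 0.3212]
orientation: [-0.0, 0.999, 0.032, 0.0]
ft_force: [1.0, 0.4, 0.4]
gripper_width: 0.0854
```

```bash
python3 -c "
from h import *
delta([.55,-.1,.33],-.28)"
```

```text
t 1.02 pos [0.3328 0.2484 0.3212] yaw 3.63 tilt [ 0. -0. -1.] delta [ 1.298  2.41  -0.058] twist 0.05465865142558563 F [1.05 0.42 0.39] w 0.0854 q6 0.29
```

servo_tool --jaw '[1,1,1,1]' --pt "0.15 0.33 0" --pt "0.3 0.66 0" --pt "0.5 1 0" --pt "0.5 1 0" --twist '[0.02,0.04,0.055,0.055]'

```text
t: 1.52
eef_pos: [0.4187, 0.1021, 0.3209]
orientation: [0.0, 0.99, -0.141, -0.0]
ft_force: [-1.0, 0.2, -0.4]
gripper_width: 0.0855
```

```bash
python3 -c "
from h import *
delta([.55,-.1,.33],-.28)
s=bot.sense();np.savez('w1.npz',T=wpose(s));cv2.imwrite('pics/w1.png',bot.snapshot('wrist'))"
```

```text
t 1.52 pos [0.4187 0.1021 0.3209] yaw -16.22 tilt [-0.     0.001 -1.   ] delta [ 1.217  1.05  -0.061] twist -0.0004889633799795133 F [-1.03  0.16 -0.41] w 0.0855 q6 0.25
```

View pics/w1.png

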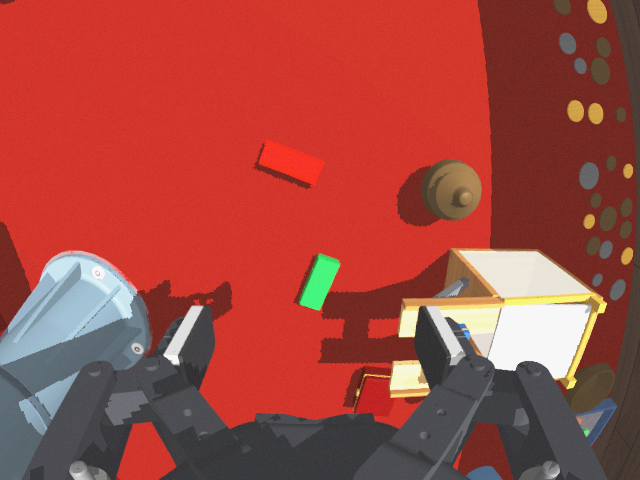

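The wrist view shows the box and flap at (540,335), with the tin at (460,335) half hidden by a finger. I'll shift over the box to see it clear of the fingers.

```bash
python3 -c "
from h import *
delta([.54,-.21,.33],-.28)"
```

```text
t 1.57 pos [0.4178 0.1039 0.3208] yaw -16.04 tilt [-0.001  0.    -1.   ] delta [ 1.361  1.786 -0.063] twist 8.970798123416658e-06 F [ 0.22 -0.15 -0.75] w 0.0855 q6 0.25
```

servo_tool --jaw '[1,1,1,1]' --pt "0.33 0.33 0" --pt "0.66 0.66 0" --pt "1 1 0" --pt "1 1 0" --twist '[0,0,0,0]'

```text
t: 2.08
eef_pos: [0.5215, -0.0808, 0.3208]
orientation: [-0.0, 0.99, -0.138, -0.0]
ft_force: [0.1, 0.4, 0.1]
gripper_width: 0.0852
```

servo_tool --jaw '[1,1,1,1]' --pt "0.33 0.33 0" --pt "0.35 0.7 0" --pt "0.35 0.7 0" --pt "0.35 0.7 0" --twist '[0,0,0,0]'

```text
t: 2.58
eef_pos: [0.5427, -0.1935, 0.3212]
orientation: [-0.001, 0.991, -0.137, -0.0]
ft_force: [-0.8, 0.5, -0.0]
gripper_width: 0.0854
```

```bash
python3 -c "
from h import *
delta([.54,-.21,.33],-.28)
s=bot.sense();np.savez('w2.npz',T=wpose(s));cv2.imwrite('pics/w2.png',bot.snapshot('wrist'))"
```

```text
t 2.58 pos [ 0.5427 -0.1935  0.3212] yaw -15.76 tilt [-0.001 -0.001 -1.   ] delta [ 0.013  0.111 -0.059] twist 0.0007951430028438894 F [-0.76  0.49 -0.02] w 0.0854 q6 -0.27
```

View pics/w2.png

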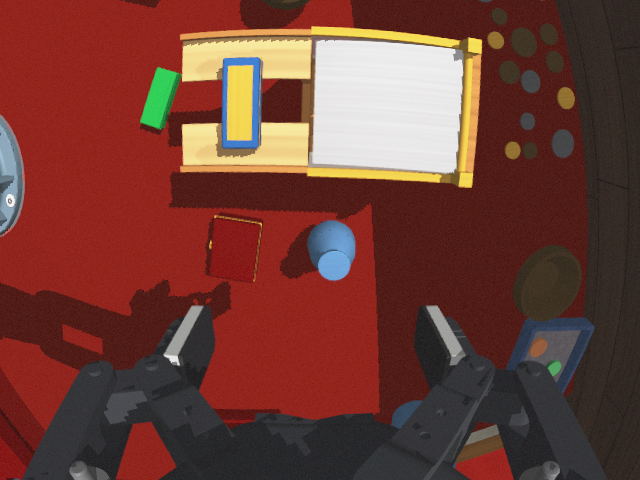

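The box, ledge, tin (241,103) and white flap (390,105) are all in clear view. Next: corners from colour masks in the top and wrist views, then triangulation.

```bash
cat > m.py <<'E'
from h import *
import sys
def quad(mask,box):
    m=np.zeros_like(mask); x0,y0,x1,y1=box; m[y0:y1,x0:x1]=mask[y0:y1,x0:x1]
    m=cv2.morphologyEx(m,cv2.MORPH_CLOSE,np.ones((5,5)))
    cs,_=cv2.findContours(m,cv2.RETR_EXTERNAL,cv2.CHAIN_APPROX_NONE); c=max(cs,key=cv2.contourArea)
    h=cv2.convexHull(c)
    for e in np.arange(1,15,.25):
        a=cv2.approxPolyDP(h,e,True)
        if len(a)<=4: break
    return a[:,0].astype(float),cv2.contourArea(c),np.array(cv2.minAreaRect(c)[0])
def masks(im):
    hsv=cv2.cvtColor(im,cv2.COLOR_BGR2HSV); H,S,V=cv2.split(hsv)
    white=((S<45)&(V>150)).astype(np.uint8)*255
    blue=((H>100)&(H<125)&(S>130)&(V>60)).astype(np.uint8)*255
    return white,blue
E
python3 - <<'E'
from m import *
T=np.load('w2.npz')['T']
w=cv2.imread('pics/w2.png'); t=cv2.imread('pics/top0.png')
ww,wb=masks(w); tw,tb=masks(t)
fw=quad(ww,(300,20,480,190)); tinw=quad(wb,(205,40,275,165))
ft=quad(tw,(340,130,470,240)); tint=quad(tb,(360,225,425,275))
for n,a in zip(['flap w','tin w','flap t','tin t'],[fw,tinw,ft,tint]): print(n,a[0].tolist(),a[1],a[2])
print('tin ctr tri',tri(wray(T,tinw[2]),ray('top',tint[2])))
def srt(P): # by world pos
    c=P.mean(0); return P[np.argsort(np.arctan2(*(P-c).T[:2]))]
for n,a,b,z in(('flap',fw,ft,.155),('tin',tinw,tint,.17)):
    A=srt(np.array([wonz(T,p,z) for p in a[0]])); B=srt(np.array([onz('top',p,z) for p in b[0]]))
    print(n,'wrist\n',A.round(4),'\ntop\n',B.round(4))
E
```

```text
flap w [[315.0, 41.0], [454.0, 49.0], [453.0, 172.0], [309.0, 166.0]] 18222.5 [386.13916016 105.98353577]
tin w [[257.0, 57.0], [257.0, 146.0], [223.0, 147.0], [223.0, 60.0]] 3170.0 [241.27156067 102.02230835]
flap t [[451.0, 160.0], [425.0, 239.0], [360.0, 239.0], [391.0, 141.0]] 4950.0 [405.24505615 198.4690094 ]
tin t [[373.0, 237.0], [413.0, 250.0], [410.0, 264.0], [370.0, 252.0]] 35.5 [391.29998779 251.10003662]
tin ctr tri (array([ 0.5119499 , -0.08847721,  0.16005465]), [np.float64(0.0007188229506991985), np.float64(0.0007188229506991454)])
flap wrist
 [[ 0.5501 -0.1551  0.155 ]
 [ 0.5833 -0.0558  0.155 ]
 [ 0.6965 -0.0869  0.155 ]
 [ 0.6704 -0.1915  0.155 ]] 
top
 [[ 0.5336 -0.1452  0.155 ]
 [ 0.5312 -0.0387  0.155 ]
 [ 0.703  -0.0909  0.155 ]
 [ 0.6709 -0.1923  0.155 ]]
tin wrist
 [[ 0.4892 -0.1186  0.17  ]
 [ 0.5098 -0.0513  0.17  ]
 [ 0.5361 -0.058   0.17  ]
 [ 0.5159 -0.1262  0.17  ]] 
top
 [[ 0.49   -0.117   0.17  ]
 [ 0.5078 -0.0534  0.17  ]
 [ 0.5323 -0.0582  0.17  ]
 [ 0.5126 -0.1221  0.17  ]]
```

```bash
python3 - <<'E'
import cv2,numpy as np
w=cv2.imread('pics/w2.png')[25:185,170:330]; cv2.imwrite('pics/c2.png',cv2.resize(w,(640,640),interpolation=cv2.INTER_CUBIC)[:600])
t=cv2.imread('pics/top0.png')[195:305,330:450]; cv2.imwrite('pics/c3.png',cv2.resize(t,(600,550),interpolation=cv2.INTER_CUBIC))
E
```

```text
(no output)
```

View pics/c2.png

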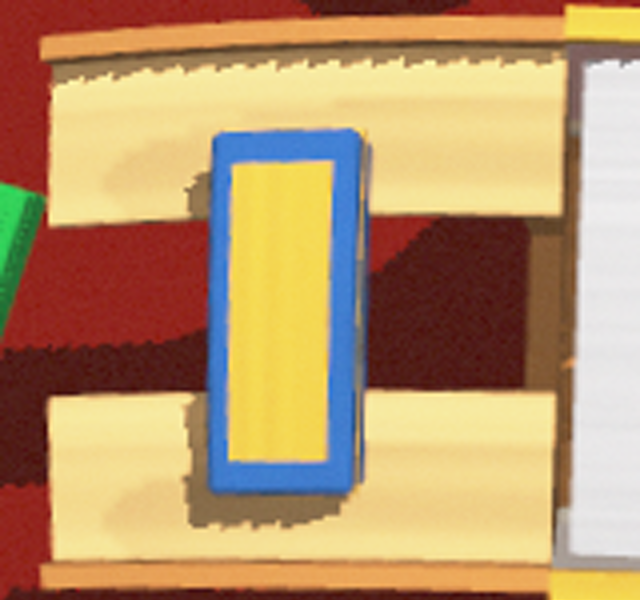

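View pics/c3.png

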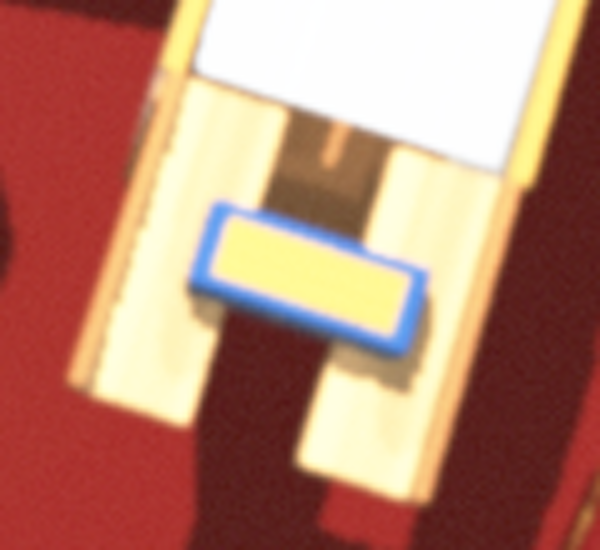

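Slot corners read from the crops. Wrist crop: rear (50,226) and (48,397), front (562,215) and (556,392). Top crop: rear (192,427) and (295,465), front (288,112) and (388,148).

```bash
python3 - <<'E'
from h import *
T=np.load('w2.npz')['T']
wc=np.array([(50,226),(48,397),(562,215),(556,392)])/4+[170,25]-.375
tc=np.array([(192,427),(295,465),(288,112),(388,148)])/5+[330,195]-.4
for a,b in zip(wc,tc): 
    P,e=tri(wray(T,a),ray('top',b)); print('tri',P.round(4),np.round(e,4),'w@.15',wonz(T,a,.15).round(4),'t@.15',onz('top',b,.15).round(4))
model=np.array([[-.11,.019],[-.11,-.019],[0,.019],[0,-.019]])
def fit(Q):
    c=Q.mean(0);m=model.mean(0);A=(model-m);B=Q-c
    y=np.arctan2((A[:,0]*B[:,1]-A[:,1]*B[:,0]).sum(),(A*B).sum()); Rm=np.array([[np.cos(y),-np.sin(y)],[np.sin(y),np.cos(y)]])
    return c-Rm@m,y,np.abs(B-A@Rm.T).max()
for n,Q in (('w',[wonz(T,a,.15)[:2] for a in wc]),('t',[onz('top',a,.15)[:2] for a in tc]),('tri',[tri(wray(T,a),ray('top',b))[0][:2] for a,b in zip(wc,tc)])):
    o,y,e=fit(np.array(Q)); print(n,o.round(4),np.degrees(y).round(2),e.round(4))
    Rm=np.array([[np.cos(y),-np.sin(y)],[np.sin(y),np.cos(y)]])
    # tin top corners
    if n=='w':
        f=lambda uv:(wonz(T,np.array(uv)/4+[170,25]-.375,.17)[:2]-o)@Rm
        print('tin corners box frame',[f(u).round(4) for u in [(213,133),(360,130),(352,492),(210,492)]])
    if n=='t':
        f=lambda uv:(onz('top',np.array(uv)/5+[330,195]-.4,.17)[:2]-o)@Rm
        print('tin corners box frame',[f(u).round(4) for u in [(218,203),(428,268),(405,340),(190,275)]])
E
```

```text
tri [ 0.4653 -0.0521  0.1482] [0.0007 0.0007] w@.15 [ 0.4663 -0.0519  0.15  ] t@.15 [ 0.4647 -0.0525  0.15  ]
tri [ 0.4533 -0.0868  0.1458] [0.0004 0.0004] w@.15 [ 0.4546 -0.0876  0.15  ] t@.15 [ 0.4532 -0.0858  0.15  ]
tri [ 0.5709 -0.0846  0.1478] [0.0001 0.0001] w@.15 [ 0.571  -0.0847  0.15  ] t@.15 [ 0.5704 -0.0843  0.15  ]
tri [ 0.56   -0.1197  0.1419] [0.0009 0.0009] w@.15 [ 0.5596 -0.1203  0.15  ] t@.15 [ 0.5589 -0.1174  0.15  ]
w [ 0.5654 -0.1026] -17.43 0.0004
tin corners box frame [array([-0.0685,  0.034 ]), array([-0.0393,  0.0336]), array([-0.0396, -0.0386]), array([-0.0686, -0.0386])]
t [ 0.5644 -0.101 ] -16.95 0.0018
tin corners box frame [array([-0.0403,  0.0321]), array([-0.0395, -0.0378]), array([-0.0641, -0.0372]), array([-0.0655,  0.0338])]
tri [ 0.5649 -0.1021] -17.22 0.0009
```

The box origin is at about (0.565, -0.102) with yaw about -17.3°. Triangulated rail heights are 142–148 mm against the stated 150. In the box frame the tin spans x -69 to -39 mm, centred at y about -2 mm. First I'll close the jaws and stand behind the tin to slide it near the edge.

```bash
cat >> h.py <<'E'
O=np.array([.5652,-.102]);Y=np.radians(-17.3)
def bx(x,y,z): 
    c,s=np.cos(Y),np.sin(Y); return [O[0]+c*x-s*y,O[1]+s*x+c*y,z]
def now():
    p=bot.sense()["eef_pos"]; c,s=np.cos(Y),np.sin(Y); d=p[:2]-O
    print("TCP in box",round(c*d[0]+s*d[1],4),round(-s*d[0]+c*d[1],4),round(p[2],4))
E
python3 -c "
from h import *
delta(bx(-.103,0,.25),Y);now()"
```

```text
t 2.62 pos [ 0.5428 -0.1931  0.3214] yaw -15.7 tilt [-0.    -0.001 -1.   ] delta [-0.707 -0.644  0.477] twist 0.004437514612563419 F [ 0.6  -0.05  0.7 ] w 0.0851 q6 -0.27
TCP in box 0.0057 -0.0936 0.3214
```

servo_tool --jaw '[0,0,0,0,0,0]' --pt "-0.25 -0.22 0" --pt "-0.5 -0.44 0.1" --pt "-0.71 -0.64 0.3" --pt "-0.71 -0.64 0.48" --pt "-0.71 -0.64 0.48" --pt "-0.71 -0.64 0.48" --twist '[0.0044,0.0044,0.0044,0.0044,0.0044,0.0044]'

```text
t: 3.38
eef_pos: [0.4671, -0.0733, 0.2507]
orientation: [0.0, 0.989, -0.151, 0.001]
ft_force: [0.6, -0.7, -0.8]
gripper_width: 0.0004
```

```bash
python3 -c "
from h import *
delta(bx(-.103,0,.137),Y);now()
cv2.imwrite('pics/w3.png',bot.snapshot('wrist'))
cv2.imwrite('pics/s3.png',bot.snapshot('scene'))"
```

```text
t 3.38 pos [ 0.4671 -0.0733  0.2507] yaw -17.34 tilt [ 0.002  0.    -1.   ] delta [-0.007 -0.012  0.758] twist -9.927447691274267e-05 F [ 0.63 -0.68 -0.83] w 0.0004 q6 -0.11
TCP in box -0.1022 -0.0018 0.2507
```

View pics/w3.png

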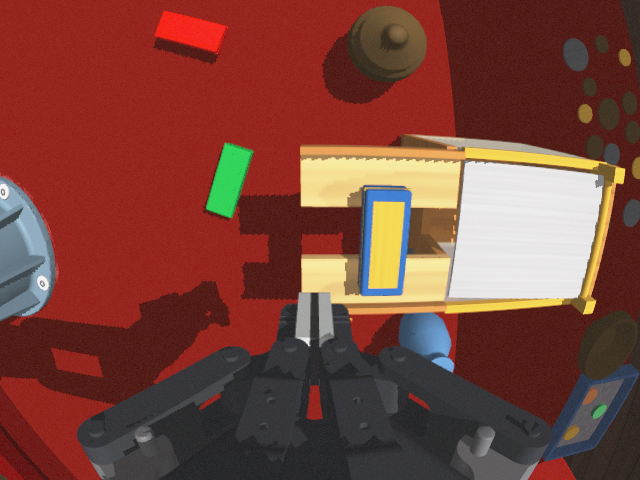

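View pics/s3.png

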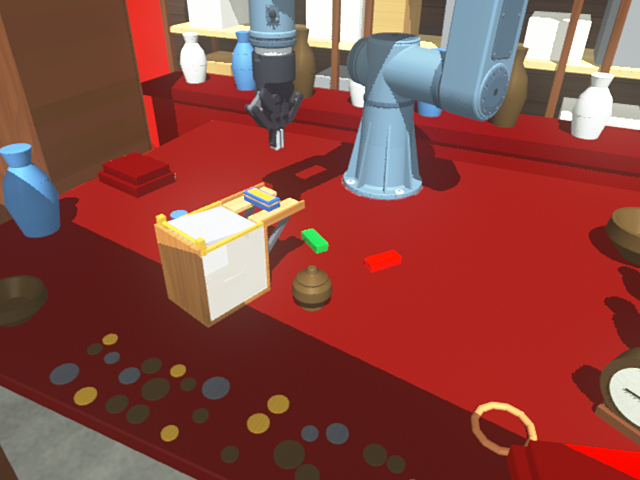

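```bash
python3 - <<'E'
from h import *
T=wpose(bot.sense())
c=cv2.imread('pics/w3.png')[140:320,290:470];cv2.imwrite('pics/c4.png',cv2.resize(c,(600,600),interpolation=cv2.INTER_CUBIC))
np.savez('w3.npz',T=T)
P=np.array([bx(-.11,.019,.15),bx(-.11,-.019,.15),bx(0,.019,.15),bx(0,-.019,.15)]);print((wproj(T,P)-[290,140])*600/180)
E
```

```text
[[ 32.08211215 217.55058767]
 [ 34.48158383 392.45532482]
 [553.19518451 221.66916896]
 [533.61405631 388.27574699]]
```

View pics/c4.png

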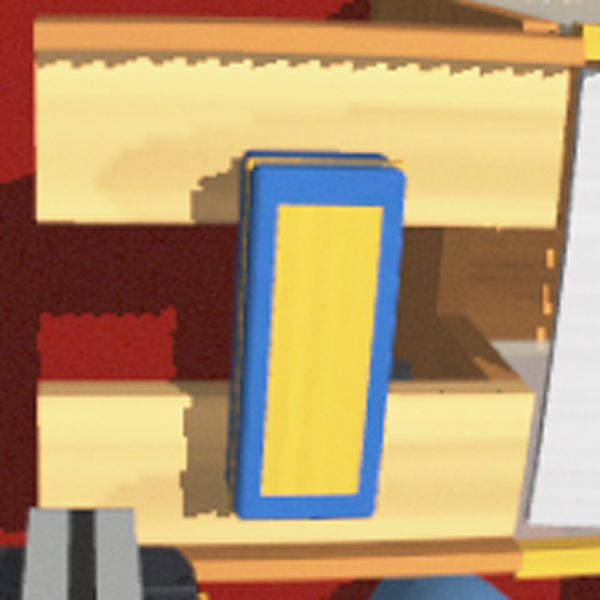

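The predicted and seen slot corners agree within about 2 mm. Going down behind the tin.

servo_tool --jaw '[0,0,0,0,0,0]' --pt "0 0 0.3" --pt "0 0 0.55" --pt "0 0 0.73" --pt "0 0 0.73" --pt "0.03 0 0.73" --pt "0.06 0 0.73" --twist '[0,0,0,0,0,0]'

```text
t: 4.22
eef_pos: [0.4766, -0.0772, 0.1416]
orientation: [0.0, 0.988, -0.151, 0.002]
ft_force: [0.1, 0.4, -0.0]
gripper_width: 0.0001
```

```bash
python3 -c "
from h import *
delta(bx(-.058,0,.141),Y);now()
cv2.imwrite('pics/w4.png',bot.snapshot('wrist')[100:480,200:600])"
```

```text
t 4.22 pos [ 0.4766 -0.0772  0.1416] yaw -17.42 tilt [ 0.003  0.    -1.   ] delta [ 0.226 -0.018  0.005] twist -0.000330723814884953 F [ 0.13  0.38 -0.04] w 0.0001 q6 -0.1
TCP in box -0.0919 -0.0027 0.1416
```

View pics/w4.png

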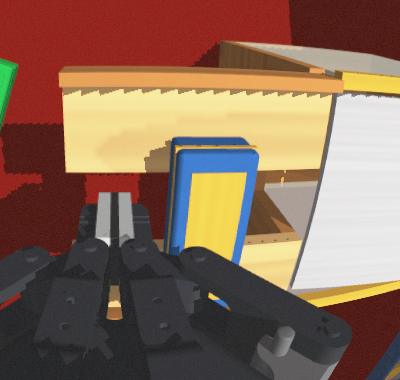

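The fingers are in the slot behind the tin with no contact force. Sliding the tin forward slowly.

servo_tool --jaw '[0,0,0,0,0,0,0,0]' --pt "0.03 0 0" --pt "0.06 0 0" --pt "0.09 0 0" --pt "0.12 0 0" --pt "0.15 0 0" --pt "0.18 0 0" --pt "0.2 0 0" --pt "0.2 0 0" --twist '[0,0,0,0,0,0,0,0]'

```text
t: 5.28
eef_pos: [0.5039, -0.0856, 0.1397]
orientation: [0.0, 0.988, -0.151, 0.0]
ft_force: [0.7, -0.0, -0.4]
gripper_width: 0.0003
```

```bash
python3 -c "
from h import *
delta(bx(-.053,0,.141),Y);now()
s=bot.sense();np.savez('w5.npz',T=wpose(s))
im=bot.snapshot('wrist');cv2.imwrite('pics/w5f.png',im);cv2.imwrite('pics/w5.png',cv2.resize(im[130:330,270:470],(600,600)))
cv2.imwrite('pics/s5.png',cv2.resize(bot.snapshot('scene')[70:270,140:340],(600,600)))"
```

```text
t 5.28 pos [ 0.5039 -0.0856  0.1397] yaw -17.41 tilt [ 0. -0. -1.] delta [ 0.069 -0.017 -0.009] twist -0.00031603612487379854 F [ 0.66 -0.03 -0.39] w 0.0003 q6 -0.1
TCP in box -0.0634 -0.0026 0.1397
```

View pics/w5.png

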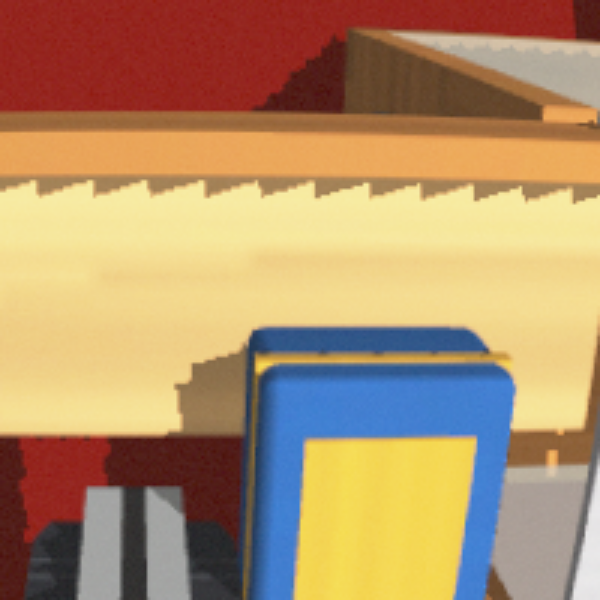

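View pics/s5.png

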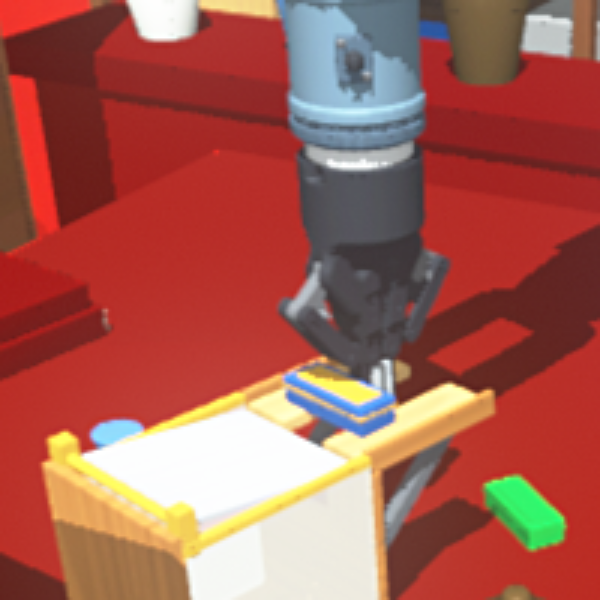

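```bash
python3 - <<'E'
from h import *
T=np.load('w5.npz')['T'];c,s=np.cos(Y),np.sin(Y)
def f(uv,z):
    d=wonz(T,np.array(uv)/3+[270,130]-.33,z)[:2]-O; return np.round([c*d[0]+s*d[1],-s*d[0]+c*d[1]],4)
print('tin top',f((262,370),.17),f((514,375),.17),'rail end',f((585,432),.15),'bottom far edge',f((250,335),.162),f((490,335),.162))
print('finger tip',f((87,488),.14),f((185,488),.14))
E
```

```text
tin top [-0.0483  0.0359] [-0.0195  0.035 ] rail end [-0.0001  0.0184] bottom far edge [-0.0488  0.0371] [-0.0201  0.037 ]
finger tip [-0.0687  0.0061] [-0.0548  0.006 ]
```

servo_tool --jaw '[0,0,0,0,0]' --pt "0.03 0 0" --pt "0.055 0 0" --pt "0.075 0 0" --pt "0.08 0 0" --pt "0.08 0 0" --twist '[0,0,0,0,0]'

```text
t: 6.0
eef_pos: [0.5152, -0.0891, 0.1398]
orientation: [0.0, 0.988, -0.151, 0.0]
ft_force: [-0.2, 0.0, 0.0]
gripper_width: 0.0002
```

servo_tool --jaw '[0,0,0,0,0,0]' --pt "-0.1 0 0" --pt "-0.15 0 -0.1" --pt "-0.15 0 -0.4" --pt "-0.15 0 -0.75" --pt "-0.15 0 -1" --pt "-0.15 0 -1" --twist '[0,0,0,0,0,0]'

```text
t: 6.75
eef_pos: [0.495, -0.0829, 0.2948]
orientation: [0.001, 0.988, -0.151, 0.004]
ft_force: [-0.4, 0.7, 0.4]
gripper_width: -0.0
```

```bash
python3 -c "
from h import *
delta(bx(0.002,0,.24),Y);now()
s=bot.sense();np.savez('w6.npz',T=wpose(s))
im=bot.snapshot('wrist');cv2.imwrite('pics/w6.png',cv2.resize(im[140:320,290:490],(800,720))[:600])"
```

```text
t 6.75 pos [ 0.495  -0.0829  0.2948] yaw -17.4 tilt [ 0.009  0.001 -1.   ] delta [ 0.495 -0.019  0.37 ] twist -0.000282152077763102 F [-0.44  0.75  0.41] w -0.0 q6 -0.1
TCP in box -0.0727 -0.0026 0.2948
```

View pics/w6.png

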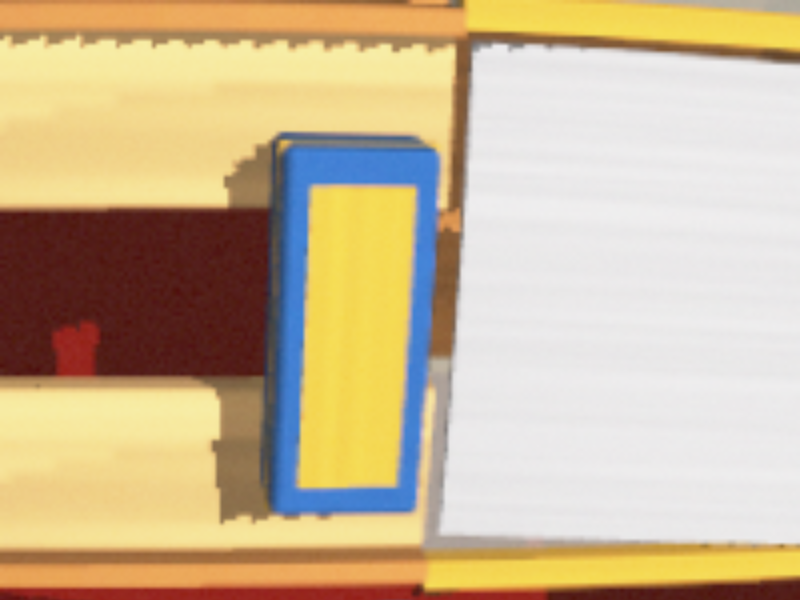

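```bash
python3 - <<'E'
from h import *
T=np.load('w6.npz')['T'];c,s=np.cos(Y),np.sin(Y)
def f(uv,z):
    d=wonz(T,np.array(uv)/4+[290,140]-.37,z)[:2]-O; return np.round([c*d[0]+s*d[1],-s*d[0]+c*d[1]],4)
print([f(u,.17) for u in [(287,148),(440,148),(414,512),(268,512)]],'rail ends',f((450,207),.15),f((432,380),.15))
E
```

```text
[array([-0.0359,  0.0342]), array([-0.0073,  0.0347]), array([-0.0075, -0.0382]), array([-0.037 , -0.0378])] rail ends [0.0004 0.0193] [-0.001  -0.0173]
```

The tin is square on the rails with its front 7.5 mm short of the edge and its rear at -36.5 mm. I'll open the jaws and straddle the tin and the flap.

servo_tool --jaw '[1,1,1,1,1,1,1,1]' --pt "0.2 0 0" --pt "0.4 0 0" --pt "0.49 0 0.1" --pt "0.49 0 0.3" --pt "0.49 0 0.5" --pt "0.49 0 0.5" --pt "0.49 0 0.5" --pt "0.49 0 0.5" --twist '[0,0,0,0,0,0,0,0]'

```text
t: 7.8
eef_pos: [0.5644, -0.1046, 0.2164]
orientation: [0.0, 0.988, -0.151, 0.001]
ft_force: [-0.2, 0.4, 1.4]
gripper_width: 0.0853
```

```bash
python3 -c "
from h import *
delta(bx(0.001,-.002,.16),Y);now()
s=bot.sense();np.savez('w7.npz',T=wpose(s))
im=bot.snapshot('wrist');cv2.imwrite('pics/w7.png',im)
cv2.imwrite('pics/s7.png',cv2.resize(bot.snapshot('scene')[70:270,140:340],(600,600)))"
```

```text
t 7.8 pos [ 0.5644 -0.1046  0.2164] yaw -17.41 tilt [ 0.003  0.    -1.   ] delta [ 0.005 -0.005  0.376] twist -0.0003057355362849989 F [-0.22  0.39  1.42] w 0.0853 q6 -0.09
TCP in box 0.0001 -0.0027 0.2164
```

View pics/w7.png

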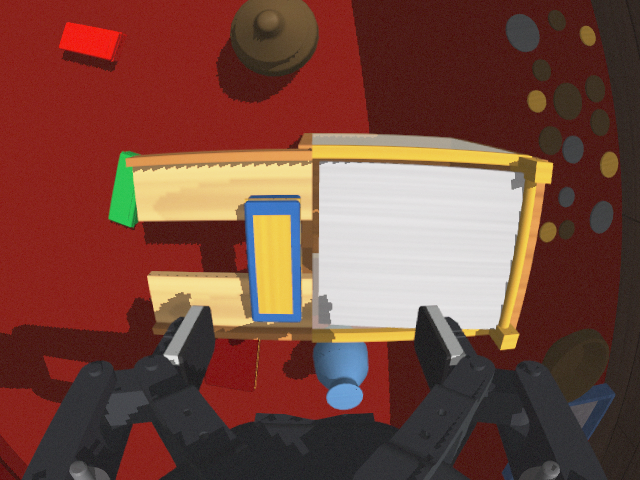

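View pics/s7.png

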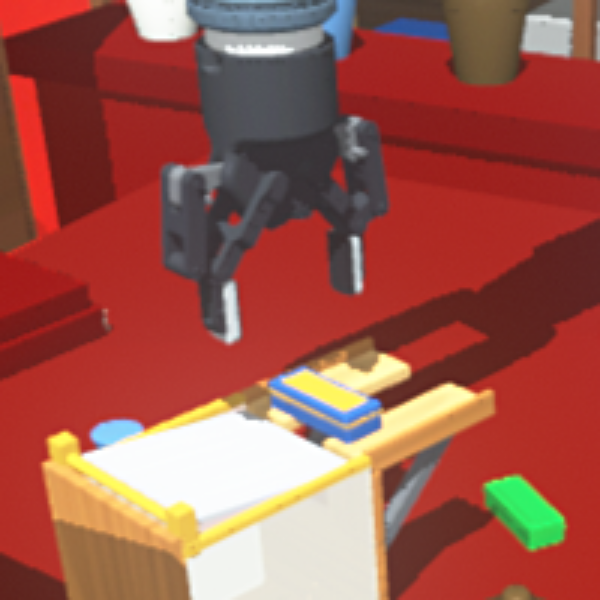

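```bash
python3 - <<'E'
from h import *
Tc=bot.calibration('wrist')['tool_from_camera']
for z in (0,-.013): print(z,wproj(Tc,np.array([[-.0425,-.011,z],[.0425,-.011,z],[-.0425,.011,z],[.0425,.011,z]])).round(1).tolist())
E
```

```text
0 [[213.8, 285.9], [409.2, 286.1], [219.4, 328.3], [403.8, 328.6]]
-0.013 [[206.2, 300.0], [416.4, 300.3], [212.9, 344.3], [410.0, 344.7]]
```

The tips sit about 13–15 mm behind the TCP when open, as stated. Descending: the front finger goes onto the flap and the rear finger behind the tin with about 6 mm to spare.

servo_tool --jaw '[1,1,1,1,1,1,1,1]' --pt "0 0 0.2" --pt "0 0 0.34" --pt "0 0 0.42" --pt "0 0 0.48" --pt "0 0 0.52" --pt "0 0 0.55" --pt "0 0 0.58" --pt "0 0 0.58" --twist '[0,0,0,0,0,0,0,0]'

```text
t: 8.9
eef_pos: [0.5638, -0.1044, 0.1278]
orientation: [0.0, 0.988, -0.151, 0.0]
ft_force: [0.8, -0.5, 3.4]
gripper_width: 0.0852
```

```bash
python3 -c "
from h import *
delta(bx(0.001,-.002,.109),Y);now()
im=bot.snapshot('wrist');cv2.imwrite('pics/w8.png',im)
cv2.imwrite('pics/s8.png',cv2.resize(bot.snapshot('scene')[120:320,140:340],(600,600)))"
```

```text
t 8.9 pos [ 0.5638 -0.1044  0.1278] yaw -17.41 tilt [ 0.  0. -1.] delta [ 0.011 -0.005  0.126] twist -0.0003073322780463655 F [ 0.77 -0.54  3.44] w 0.0852 q6 -0.09
TCP in box -0.0006 -0.0027 0.1278
```

View pics/w8.png

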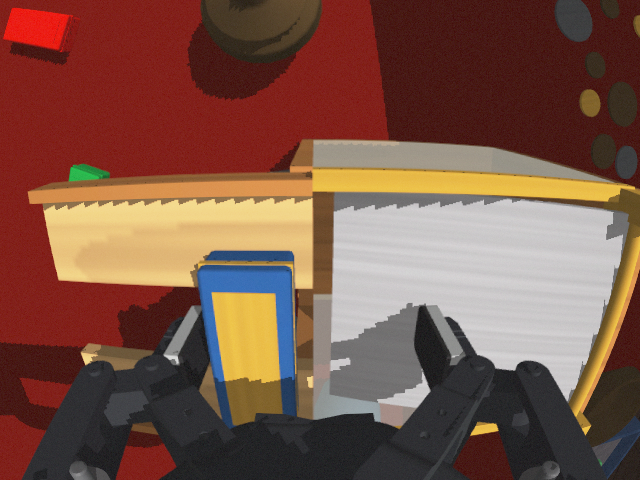

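View pics/s8.png

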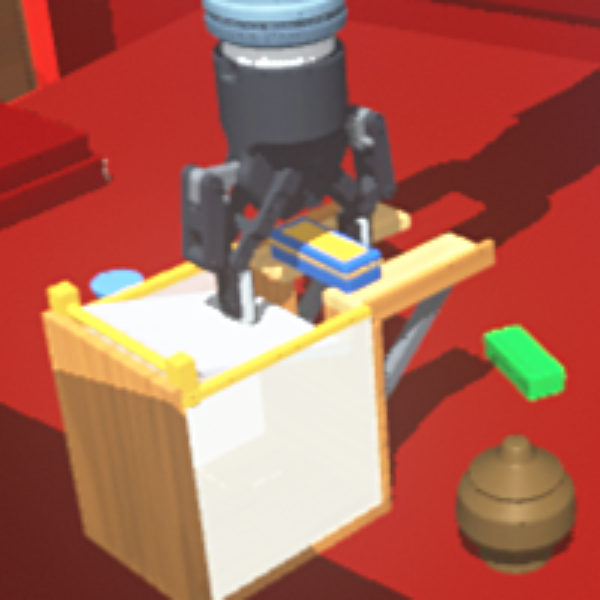

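The flap is opening under the front finger (F_z 3.4 N), the tin is still on the ledge and the rear finger is behind it. Going deeper.

servo_tool --jaw '[1,1,1,1,1]' --pt "0 0 0.05" --pt "0 0 0.09" --pt "0 0 0.125" --pt "0 0 0.125" --pt "0 0 0.125" --twist '[0,0,0,0,0]'

```text
t: 9.62
eef_pos: [0.5628, -0.104, 0.1085]
orientation: [-0.0, 0.988, -0.151, -0.001]
ft_force: [-1.7, 0.1, 1.6]
gripper_width: 0.0854
```

```bash
python3 -c "
from h import *
delta(bx(0.03,-.002,.109),Y);now()
im=bot.snapshot('wrist');cv2.imwrite('pics/w9.png',im)
cv2.imwrite('pics/s9.png',cv2.resize(bot.snapshot('scene')[120:320,140:340],(600,600)))"
```

```text
t 9.62 pos [ 0.5628 -0.104   0.1085] yaw -17.41 tilt [-0.002 -0.    -1.   ] delta [ 0.211 -0.004 -0.004] twist -0.0002973812654515011 F [-1.71  0.14  1.58] w 0.0854 q6 -0.09
TCP in box -0.0017 -0.0026 0.1085
```

View pics/w9.png

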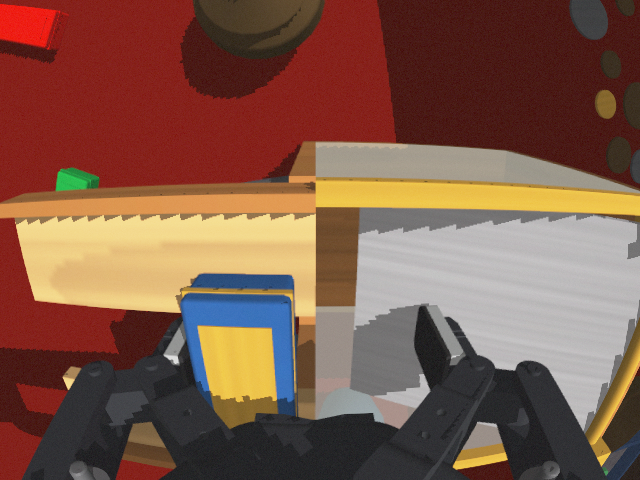

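View pics/s9.png

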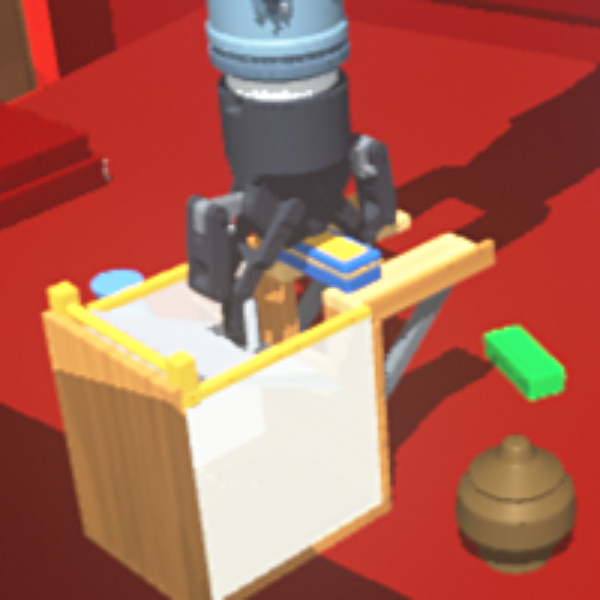

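The flap is well open at about 0.5 rad and the tin is still on the ledge. Pushing forward.

servo_tool --jaw '[1,1,1,1,1,1,1,1]' --pt "0.03 0 0" --pt "0.06 0 0" --pt "0.09 0 0" --pt "0.12 0 0" --pt "0.15 0 0" --pt "0.18 0 0" --pt "0.18 0 0" --pt "0.18 0 0" --twist '[0,0,0,0,0,0,0,0]'

```text
t: 10.72
eef_pos: [0.5894, -0.1123, 0.1099]
orientation: [-0.0, 0.988, -0.151, -0.0]
ft_force: [-7.5, 1.6, 9.7]
gripper_width: 0.0853
```

```bash
python3 -c "
from h import *
delta(bx(0.055,-.002,.109),Y);now()
im=bot.snapshot('wrist');cv2.imwrite('pics/w10.png',im)
cv2.imwrite('pics/s10.png',cv2.resize(bot.snapshot('scene')[120:320,140:340],(600,600)))"
```

```text
t 10.72 pos [ 0.5894 -0.1123  0.1099] yaw -17.4 tilt [-0.001  0.    -1.   ] delta [ 0.192 -0.005  0.006] twist -0.00028268553027449345 F [-7.48  1.62  9.72] w 0.0853 q6 -0.08
TCP in box 0.0262 -0.0027 0.1099
```

View pics/w10.png

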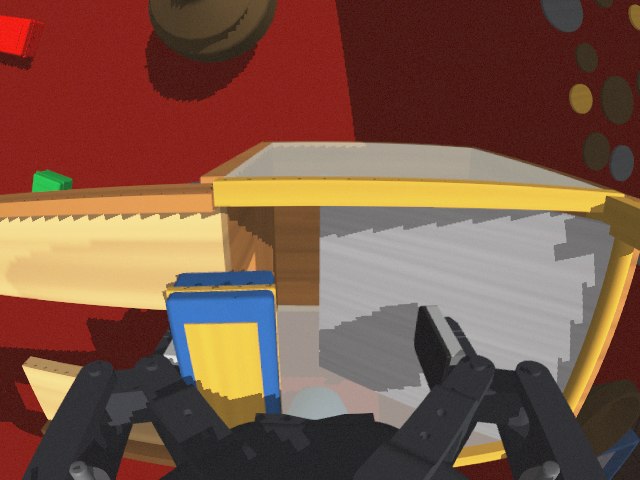

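View pics/s10.png

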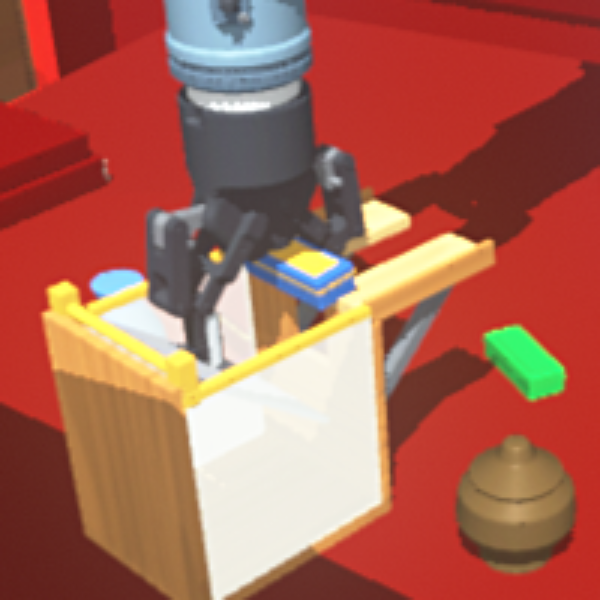

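servo_tool --jaw '[1,1,1,1,1,1,1,1]' --pt "0.03 0 0" --pt "0.06 0 0" --pt "0.09 0 0" --pt "0.11 0 0" --pt "0.13 0 0" --pt "0.14 0 0" --pt "0.14 0 0" --pt "0.14 0 0" --twist '[0,0,0,0,0,0,0,0]'

```text
t: 11.82
eef_pos: [0.6082, -0.1182, 0.1078]
orientation: [-0.0, 0.988, -0.151, -0.002]
ft_force: [-7.2, 2.5, 0.3]
gripper_width: 0.0855
```

```bash
python3 -c "
from h import *
delta(bx(0.055,-.002,.109),Y);now()
im=bot.snapshot('wrist');cv2.imwrite('pics/w11.png',im)
cv2.imwrite('pics/s11.png',cv2.resize(bot.snapshot('scene')[120:320,140:340],(600,600)))"
```

```text
t 11.82 pos [ 0.6082 -0.1182  0.1078] yaw -17.4 tilt [-0.004 -0.    -1.   ] delta [ 0.061 -0.004 -0.008] twist -0.0002838975322314593 F [-7.22  2.55  0.35] w 0.0855 q6 -0.08
TCP in box 0.0459 -0.0026 0.1078
```

View pics/w11.png

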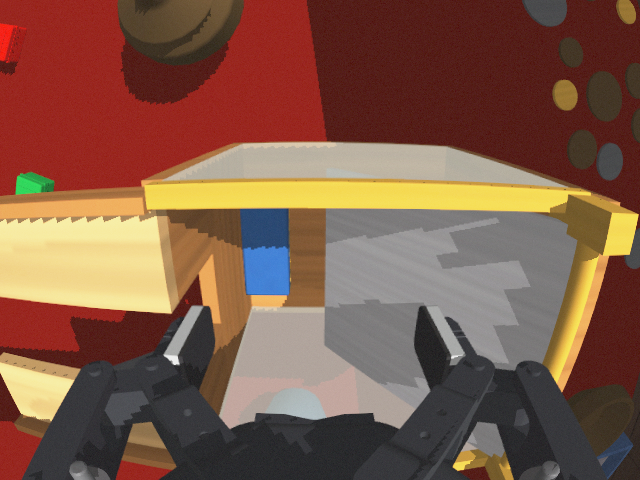

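View pics/s11.png

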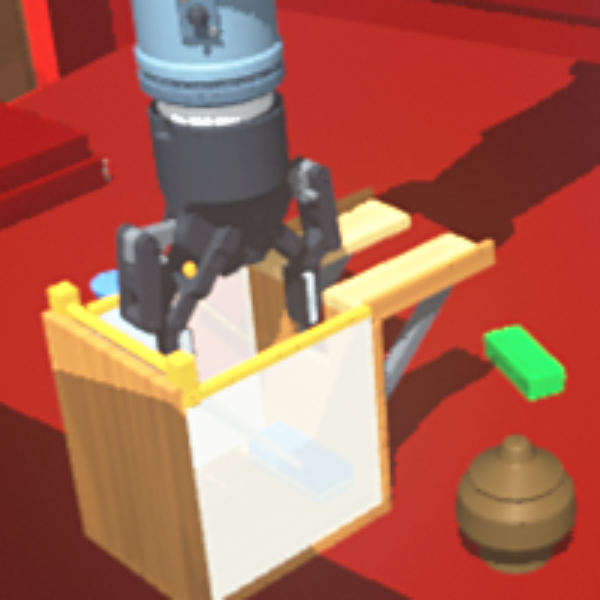

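The tin is lying on the box floor, visible in both views. Rising straight up so the flap can close.

servo_tool --jaw '[1,1,1,1,1,1,1,1]' --pt "0 0 -0.06" --pt "0 0 -0.14" --pt "0 0 -0.22" --pt "0 0 -0.32" --pt "0 0 -0.5" --pt "0 0 -0.75" --pt "0 0 -1" --pt "0 0 -1" --twist '[0,0,0,0,0,0,0,0]'

```text
t: 12.92
eef_pos: [0.6125, -0.1199, 0.2642]
orientation: [0.001, 0.988, -0.151, 0.005]
ft_force: [0.3, -1.1, -0.7]
gripper_width: 0.0852
```

servo_tool --jaw '[1,1,1,1,1,1,1,1]' --pt "-0.3 0 -0.1" --pt "-0.6 0 -0.2" --pt "-1 0 -0.2" --pt "-1 0 -0.2" --pt "-1 0 -0.2" --pt "-1 0 -0.2" --pt "-1 0 -0.2" --pt "-1 0 -0.2" --twist '[0,0,0,0,0,0,0,0]'

```text
t: 13.92
eef_pos: [0.4668, -0.074, 0.2888]
orientation: [-0.0, 0.988, -0.151, -0.0]
ft_force: [-0.3, 0.5, 0.6]
gripper_width: 0.0855
```

```bash
python3 -c "
from h import *
delta(bx(0.055,-.002,.109),Y);now()
im=bot.snapshot('wrist');cv2.imwrite('pics/w12.png',im)
t=bot.snapshot('top');cv2.imwrite('pics/t12.png',t)
s=bot.snapshot('scene');cv2.imwrite('pics/s12.png',s);cv2.imwrite('pics/s12c.png',cv2.resize(s[120:320,140:340],(600,600)))
a=cv2.absdiff(s,cv2.imread('pics/scene0.png')).max(2)
for n,(x,y) in dict(pot=(312,288),vase=(179,216)).items(): print(n,a[y-15:y+15,x-15:x+15].mean())"
```

```text
t 13.93 pos [ 0.4668 -0.074   0.2888] yaw -17.41 tilt [-0.001 -0.    -1.   ] delta [ 1.049 -0.006  1.198] twist -0.00031841242392215607 F [-0.31  0.49  0.64] w 0.0855 q6 -0.11
TCP in box -0.1022 -0.0026 0.2888
pot 2.7311111111111113
vase 2.8566666666666665
```

View pics/w12.png

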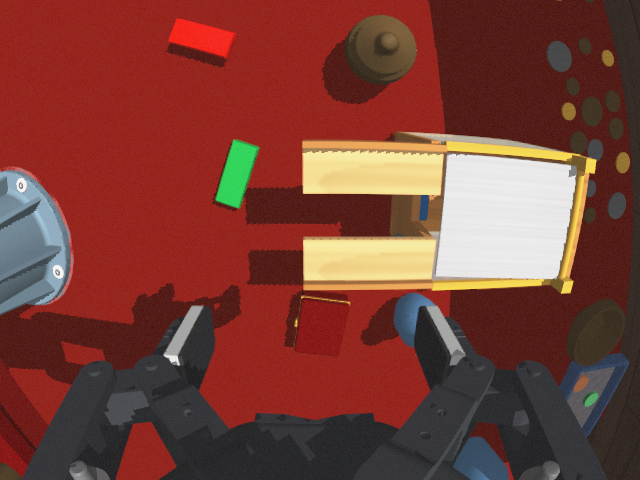

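View pics/s12c.png

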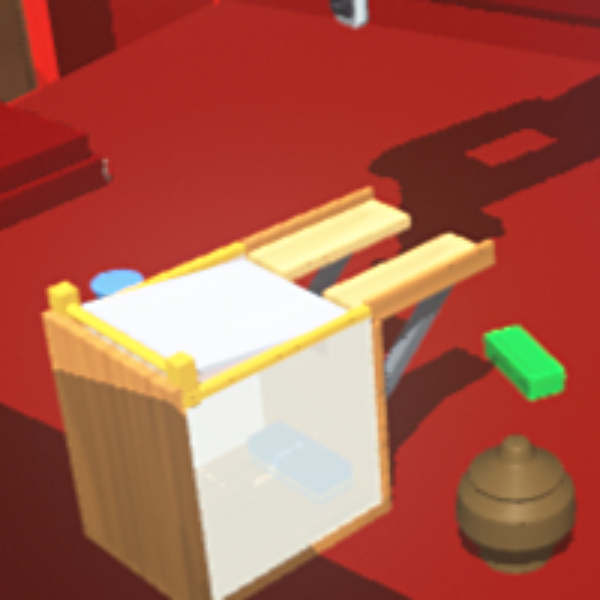

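View pics/t12.png

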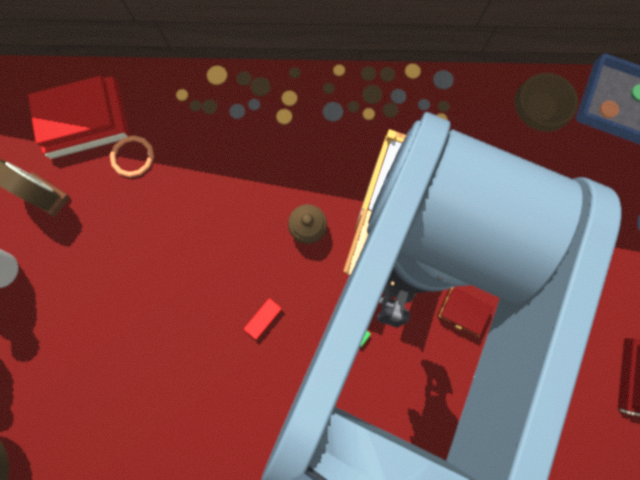

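The flap is shut, the tin lies on the box floor, and pot, vase and jewel box are where they were. The robot is clear, so I'm handing the job in.

```bash
python3 -c "
from station import bot
print(bot.close_job())"
```

```text
the job is handed in; nothing more can be done
None
```

The coin tin is in the takings box and the flap has closed over it. I handed the job in at about 14 s; no verdict was reported.

**What I did:**
- With the jaws shut, I slid the tin along the rails until its front was about 7.5 mm short of the edge.
- I opened the jaws fully, pressed the flap down with the front finger to about 0.5 rad, and lowered the rear finger behind the tin.
- I moved the gripper forward, so the rear finger pushed the tin over the edge while the front finger held the flap open.
- I rose straight up and backed away.

**Last checks:**
- **Tin and flap:** the scene and wrist views showed the tin flat on the box floor and the flap shut. I judged the flap angle by eye and did not measure it.
- **Bystanders:** the scene picture at the pot and vase was almost unchanged from the start. The jewel box I checked only by eye, in the top and wrist views, where it looked unmoved.
- **Forces:** contact forces in the readings between moves stayed at about 12 N or less, and there was no contact force at the end.

**Disagreements:** triangulated rail heights came out at 142–148 mm against the stated 150 mm. The tin's top measured about 160 mm against 170 mm, probably because the colour mask included its sides. I used the stated heights, and later wrist views agreed with them within about 2 mm sideways.

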